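Pin the frame and hold the post for tacking

ROBOT

A 7-joint arm with a two-finger parallel gripper is mounted at the origin on the work surface. World frame = base frame: x ahead of the robot, y to its left, z up, the work surface at z = 0. Lengths are in m, angles in rad, forces in N, time in s.
With the tool pointing down it reaches from about 0.35 to 0.9 m from the base axis. Payload 19.9 kg.
Tool frame: the origin (TCP) lies midway between the tips of the shut fingers; the grasp point (between the pads) lies 19 mm behind it; z points along the fingers, y is the line along which they close (so a half turn about z gives the same grasp; the last joint's range is limited). The gripper opens to 85 mm and grips with 20 to 120 N. Pads are 22 mm wide; open, the fingers measure 114 mm over their backs; the gripper's body (76 mm by 85 mm) begins 54 mm behind the grasp point. The pads swing forward as they close: fully open they stand 13 mm farther back than shut.
Start: joints at [1.127, 0.417, -0.01, 1.614, 0.005, 1.111, -0.053], TCP at [0.244, -0.575, 0.231] pointing down, gripper open.
Joint ranges: [-2.81, 2.81], [-0.39, 2.02], [-1.27, 1.25], [0.06, 2.57], [-1.19, 4.33], [0.19, 2], [-2.82, 2.82]. Speed limits (rad/s): [1.89, 1.89, 2.39, 2.39, 3.01, 3.01, 3.01].

INTERFACE

Orientations are given as a 3x3 rotation matrix whose columns are the frame's x, y, z axes.
In Python, from bench import robot gives the robot as it stands.
- The arm moves only by the tool arm_command, never from a script. Its argument "increments" is a list of rows, each an object of numbers: "tx", "ty", "tz": the shift along the world's x, y, z in cm; "wx", "wy", "wz": the turn, a rotation vector about the world's x, y, z in rad; "grip": the opening, from 0 (shut) to 1 (fully open). In form: [{"tx": .., "ty": .., "tz": .., "wx": .., "wy": .., "wz": .., "grip": ..}, ...]. A call has 1 to 8 rows; each row is the pose to reach, as a shift and turn from the pose commanded when the call began; what a row does not reach only later rows make up. A row lasts 1/8 s, in which the tool goes at most 62.5 mm and 10.7 degrees, less where a joint would pass 70% of its speed; a pose out of reach is approached as far as the arm can. A call with a gripper value outside its range is refused whole. The fingers move at their own pace and stop on an object; the grip force is fixed at half the most. Time passes only in rows, so rows that repeat a pose let the fingers close. It gives the time, the measured TCP pose, the force, the opening and the grip force at its end, in the units of the state.
- robot.read_state(): the state, without advancing time (a new reading comes with each control period).
- robot.snapshot(name): name is "scene" or "top"; returns the picture (384x512x3 uint8, red, green, blue); there is no depth.
- robot.get_calibration(name): a dict with "fx", "fy", "cx", "cy" (pixels), "view" (4x4, takes a point from world to camera coordinates). Camera axes: x right, y up, looking along -z (the intrinsics and any distortion apply to the point x, -y, -z); pixel columns grow to the right and rows downward; lengths in m; the calibration is good to about 2 mm. A picture is of the moment at which its call begins. get_calibration takes no time and is no camera call.
- robot.job_done(): hands the job in; it is judged then, once.
The state is a dict: "time_s": time; "qpos": joint angles; "joint_vel": joint speeds; "joint_efforts": joint torques, N m; "position": TCP position; "eef_rot": TCP orientation; "contact_force": force on the tool from outside, world axes, zero at the start; "wrist_torque": the same for the moment, N m; "gripper_width": finger opening in m; "gripper_force": force on a finger pad.
Only numpy, scipy, OpenCV 4.12 (cv2) and the standard library are available. Lean on these libraries where they do the work, as an engineer would, in place of code of your own. Each camera call takes 0.05 s, during which the arm holds its last target. There are 200 camera calls.

TASK

Drop the loose orange-handled locating pin end-down into the free hole of the clamped aluminium base frame until its collar sits on the floor plate, and let go of it. Then fetch the upright aluminium post, carry it over the clamps and pins without bumping anything with it, and hold it upright over the stub for tack welding: sides flush with the stub's, the same way round, and an open gap of about 5 mm, not touching. Finish while still gripping the post there, and leave the pin that is already in, the magnet, the marker and the spray can alone.

Things in the scene. Friction and masses are not known exactly. Their poses are not given: they have to be found in the camera images.
- fixture: Fixed assembly: grey tooling plate 280 x 360 x 25 mm (x, y, z) on the bench; clamped on it an aluminium base frame of 30 mm tube, 220 x 260 mm outside, rail tops 55 mm above the bench; in it a dark grey floor plate, top 35 mm above the bench, with a stub in the middle and two vertical holes. Origin: centre of the tooling plate's underside, at bench height, z up. Position and yaw vary.
- stub_top (a point): Centre of the top end of the stub, an upright aluminium rectangular tube, 60 mm along x by 40 mm along y, wall 4 mm, open at the top; it stands 40 mm above the floor plate, its top end 75 mm above the bench, in the middle of the frame. Axes as fixture.
- free_hole (a point): Centre of the mouth of the free hole in the floor plate, 35 mm above the bench, at x -45, y +75 mm of fixture. Diameter 18 mm with a 2 mm chamfer; it goes straight down 35 mm, through floor plate and tooling plate, to the bench.
- pin: The loose locating pin, 108 mm long: steel shank 16 mm thick, 32 mm long, tapered tip; collar 28 mm wide, 8 mm thick; orange handle 20 mm thick, 68 mm long. Stands tip down in the blue rack. Origin at the shank's tip (handle from 40 to 108 mm above it), z along the pin towards the handle. About 150 g. Home, its collar rests on the floor plate and its top stands 111 mm above the bench.
- pin_collar (a point): Centre of the underside of that pin's collar, 32 mm above the pin's tip.
- clamp_left (a point): Top of the T-handle of the red-armed screw clamp at the middle of the frame's +y rail, 132 mm above the bench: the clamp's highest point. The clamp is 60 mm along x here (the handle's bar), and reaches 58 mm further to +y.
- clamp_right (a point): The same on the -y rail, mirrored: it reaches 58 mm further to -y.
- rack: Fixed blue steel block 120 x 55 x 40 mm (x, y, z) that stores pins; the loose pin stands in the hole in its middle, tip 8 mm above the bench, collar on the block's top. Two short black bolts, 13 mm high above the top, sit in it at x -38 and +38 mm. Origin: centre of its underside. Position and yaw vary; it and the post may change places.
- pin_set: A second, identical pin, already home in the frame's other hole (x +45, y -75 mm of fixture): leave it there. Its top stands 111 mm above the bench. Origin at the tip of its shank, z up.
- post: The post: aluminium rectangular tube like the stub, 60 mm along its x, 40 mm along its y, 160 mm along z, wall 4 mm, open at both ends, about 320 g (varies). Stands upright on the bench, at any yaw within 0.5 rad. Origin: centre of its lower end. A half turn about z makes no difference.
- post_foot (a point): Centre of the post's lower end (same as the post's origin).
- magnet: Bystander: red arrow-shaped welding magnet lying flat, about 110 x 64 x 18 mm. Origin under its middle.
- marker: Bystander: blue paint marker with white cap, lying, 140 x 18 x 16 mm. Origin under its middle, x along it.
- spray_can: Bystander: standing spray can with a yellow label, 60 mm diameter, 180 mm high. Origin at the centre of its base.
Not all that is in view belongs to the job. Leave any green or turquoise look-alike of the pin_set alone.

How it is judged:
On the way:
1. the loose pin is home in the free hole, collar on the floor plate, and let go, while the post has not been brought over the stub yet (horizontal distance between pin_collar and free_hole below 0.004 m and z of pin_collar in the frame of fixture below 0.0385 m and angle between pin's own z axis and vertical below 0.07 rad and contact force between pin and the fingers below 0.2 N and linear speed of pin below 0.02 m/s and horizontal distance between post_foot and stub_top above 0.1 m), for 0.2 s.
At the end, for the whole second after the job is handed in: The post hangs at rest in the gripper, foot 2 to 9 mm above the stub, centred within 5 mm, turned with it within 4 degrees and upright within 3, touching nothing else; the loose pin is released and home in the free hole (collar within 3.5 mm of the plate), the other pin still home (z of post_foot in the frame of stub_top between 0.002 and 0.009 m and horizontal distance between post_foot and stub_top below 0.005 m and angle between the x axis of post and the x axis of fixture, either way round below 0.07 rad and angle between post's own z axis and vertical below 0.05 rad and contact force between post and the fingers above 2 N and contact force between post and fixture below 0.1 N and contact force between post and pin below 0.1 N and contact force between post and pin_set below 0.1 N and linear speed of post below 0.01 m/s and horizontal distance between pin_collar and free_hole below 0.004 m and z of pin_collar in the frame of fixture below 0.0385 m and angle between each of pin, pin_set's own z axis and vertical below 0.07 rad and contact force between pin and the fingers below 0.2 N and distance of pin_set from where it was at the start of the episode below 0.006 m); the arm keeps its last pose, push and grip.
It fails at once if the post bumps against the frame, the stub or a clamp (over 3 N) (contact force between post and fixture above 3 N).
It fails at once if the post bumps against a pin or the rack (over 3 N) (contact force between post and pin above 3 N or contact force between post and pin_set above 3 N or contact force between post and rack above 3 N).
It fails at once if the pin already in the frame is pulled or tipped (distance of pin_set from where it was at the start of the episode above 0.01 m).
It fails at once if the magnet, marker or spray can is moved by more than 20 mm or tipped (distance of any of magnet, marker, spray_can from where it was at the start of the episode above 0.02 m or angle between any of magnet, marker, spray_can's own z axis and vertical above 0.35 rad).
It also fails if it takes over 61 s, if anything falls off the work surface, if the arm or the gripper's body presses on something with over 40 N, if the wrist force passes 120 N, or if a joint passes its speed limit or range.

## Working session

There is one attempt and no reset: what is moved stays moved. The work goes in short steps, Python scripts to look and compute and a tool call to move; the robot and the scene stay as the last step left them, time stands still between calls to the robot, and variables do not carry over. Pictures are saved under pics/ and viewed, at most 13 in all, crops included, and the job is handed in when it is done.

Besides the shell and the picture viewer there is one more tool, called after "Call:" as name(argument=value, ...) on one line, values as JSON. arm_command: Moves the arm, as the interface text tells. Its arguments: {"type":"object","properties":{"increments":{"type":"array","items":{"type":"object","properties":{"tx":{"type":"number"},"ty":{"type":"number"},"tz":{"type":"number"},"wx":{"type":"number"},"wy":{"type":"number"},"wz":{"type":"number"},"grip":{"type":"number"}}}}},"required":["increments"]}

```bash
mkdir -p pics; cat > h.py <<'E'
import numpy as np, cv2
from bench import robot
def snap(n,f):
    im=robot.snapshot(n); cv2.imwrite('pics/'+f,im[:,:,::-1]); return im
E
python3 - <<'E'
from h import *
for n in("scene","top"):
    snap(n,n+'0.png'); c=robot.get_calibration(n); print(n,{k:(np.round(v,4).tolist() if not isinstance(v,str) else v) for k,v in c.items()})
s=robot.read_state(); print(s)
E
```

```text
scene {'fx': 493.1719, 'fy': 493.1719, 'cx': 248.0224, 'cy': 194.1754, 'view': [[-0.7717, 0.636, 0.0024, 0.442], [-0.3527, -0.431, 0.8306, 0.118], [0.5292, 0.6401, 0.5569, -1.7958], [0.0, 0.0, 0.0, 1.0]]}
top {'fx': 461.1433, 'fy': 461.1433, 'cx': 255.1796, 'cy': 187.099, 'view': [[-0.0056, -0.9997, 0.0235, -0.0142], [0.9977, -0.004, 0.0681, -0.579], [-0.068, 0.0238, 0.9974, -1.4675], [0.0, 0.0, 0.0, 1.0]]}
{'time_s': 0.1, 'qpos': array([ 1.12750271,  0.4179355 , -0.01029408,  1.61412104,  0.00471429,
        1.1106802 , -0.05297911]), 'joint_vel': array([-5.03825449e-05, -1.80607766e-03,  5.17200544e-04, -2.61458192e-03,
       -1.73542317e-03, -1.32866573e-03,  1.40339536e-04]), 'joint_efforts': array([ 5.73829730e-04, -8.65827870e+01,  6.79731220e-01, -4.35635269e+01,
        1.91785960e-02,  4.96540146e-03,  6.58494878e-05]), 'position': array([ 0.24427953, -0.5749451 ,  0.23070665]), 'eef_rot': array([[ 9.20350416e-01,  3.91094400e-01, -5.31226383e-04],
       [ 3.91094747e-01, -9.20349892e-01,  9.87081279e-04],
       [-1.02872184e-04, -1.11622051e-03, -9.99999372e-01]]), 'contact_force': array([-0.29441115,  0.30241435, -0.79040374]), 'wrist_torque': array([-0.02407707,  0.04483548, -0.01335772]), 'gripper_force': 0.0, 'gripper_width': 0.08549100557034257}
```

View pics/scene0.png

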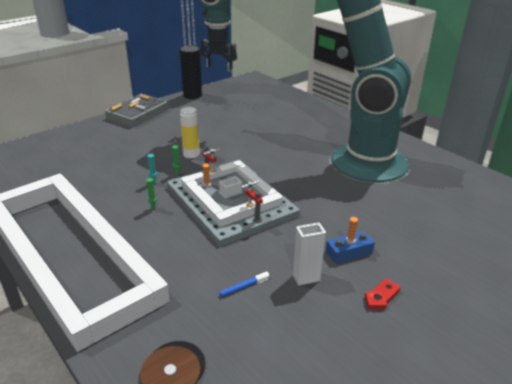

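View pics/top0.png

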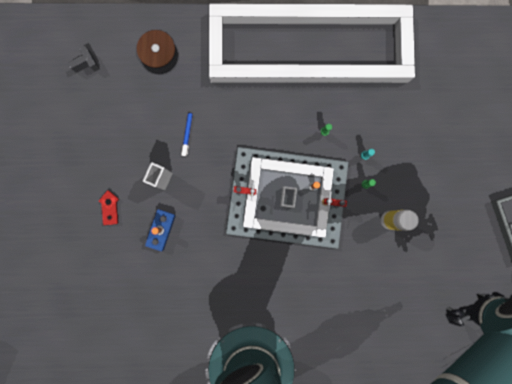

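```bash
python3 - <<'E'
import cv2,numpy as np
t=cv2.imread('pics/top0.png'); s=cv2.imread('pics/scene0.png')
def crop(im,x,y,w,h,k): return cv2.resize(im[y:y+h,x:x+w],None,fx=k,fy=k,interpolation=cv2.INTER_CUBIC)
cv2.imwrite('pics/a.png',crop(t,222,140,130,115,5))
a=crop(t,140,155,50,100,6); b=crop(s,285,205,100,100,5)
o=np.zeros((600,800,3),np.uint8); o[:600,:300]=a; o[:500,300:800]=b
cv2.imwrite('pics/b.png',o)
E
```

```text
(no output)
```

View pics/a.png

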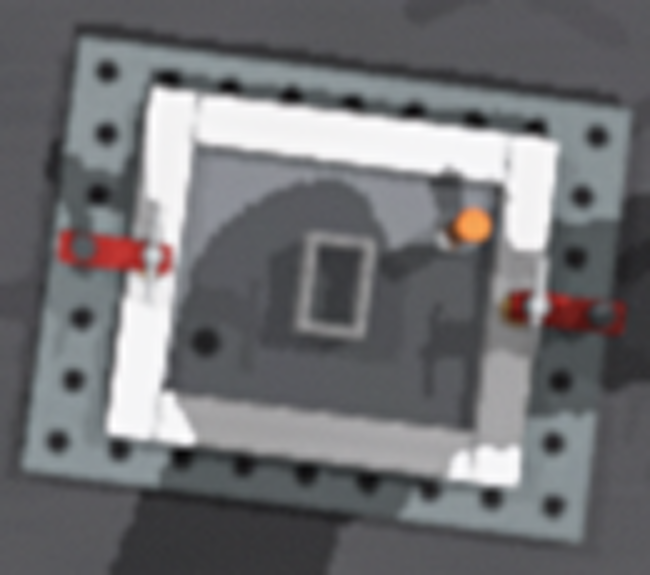

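View pics/b.png

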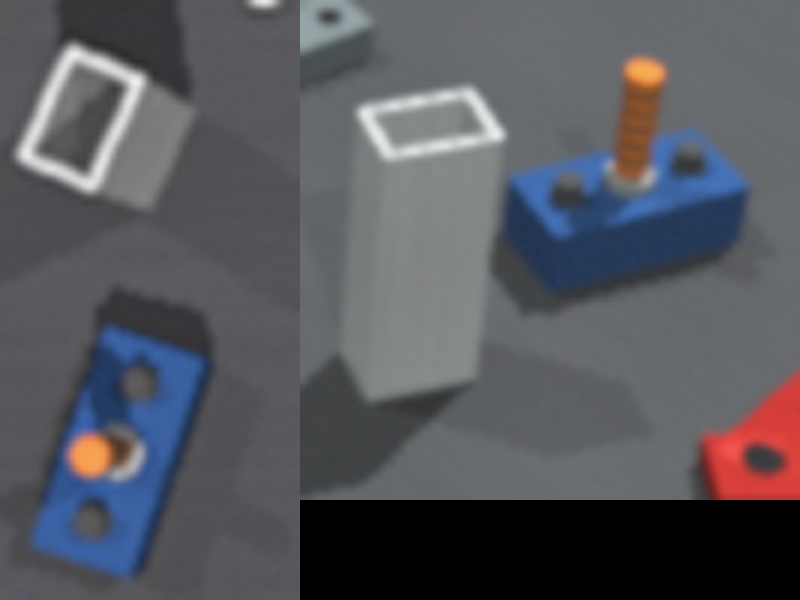

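```bash
cat >> h.py <<'E'
from scipy.optimize import least_squares
def proj(n,P):
    c=robot.get_calibration(n); P=np.atleast_2d(P); V=np.array(c['view'])
    q=P@V[:3,:3].T+V[:3,3]; return np.c_[c['cx']-c['fx']*q[:,0]/q[:,2], c['cy']+c['fy']*q[:,1]/q[:,2]]
def W(p,L):
    L=np.array(L,float)/1000; c,s=np.cos(p[2]),np.sin(p[2])
    return np.c_[p[0]+c*L[:,0]-s*L[:,1],p[1]+s*L[:,0]+c*L[:,1],L[:,2]]
def px(uv,o,k): return np.array(o)+(np.array(uv,float)+.5)/k-.5
def fit(obs,p0,**k):
    f=lambda p:np.concatenate([(proj(n,W(p,L))-uv).ravel() for n,L,uv in obs])
    r=least_squares(f,p0,loss='soft_l1'); return r.x,r.fun.reshape(-1,2)
E
cat > m1.py <<'E'
from h import *
np.set_printoptions(precision=4,suppress=True)
A=lambda u:px(u,(222,140),5); B=lambda u:px(u,(140,155),6)
S=lambda u:px(np.array(u)-[300,0],(285,205),5)
F=[(140,180,25),(140,-180,25),(-140,-180,25),(-140,180,25),(110,130,55),(110,-130,55),(-110,-130,55),(-110,130,55),(30,20,75),(30,-20,75),(-30,-20,75),(-30,20,75),(-45,75,35),(45,-75,111)]
U=[(80,38),(632,108),(583,543),(22,468),(152,86),(557,141),(518,487),(107,435),(308,231),(376,240),(364,339),(296,329),(205,343),(473,226)]
p,r=fit([("top",F,A(U))],[.55,-.08,-.12]);print('fixture',p);print(r.T)
print('hole',W(p,[(-45,75,35)]))
PT=[(30,20,160),(30,-20,160),(-30,-20,160),(-30,20,160)]
ot=("top",PT,B([(72,43),(147,76),(97,194),(16,158)]))
os=("scene",[PT[0],PT[3],PT[2],PT[1],(30,20,0),(-30,20,0),(30,-20,0)],S([(388,160),(505,135),(475,88),(358,108),(370,403),(478,380),(340,352)]))
for o in([ot],[os],[ot,os]):
    p,r=fit(o,[.62,.22,-.4]);print('post',p);print(r.T)
ot=("top",[(0,0,116),(0,0,48),(60,27.5,40),(60,-27.5,40),(-60,-27.5,40),(-60,27.5,40)],B([(90,456),(124,453),(105,325),(212,360),(138,577),(32,547)]))
os=("scene",[(0,0,116),(60,-27.5,40),(-60,-27.5,40),(-60,27.5,40),(60,27.5,40)],S([(645,73),(508,185),(695,132),(750,188),(560,238)]))
for o in([ot],[os],[ot,os]):
    p,r=fit(o,[.5,.22,-.4]);print('rack',p);print(r.T)
E
python3 m1.py
```

```text
fixture [ 0.5453 -0.1204 -0.1338]
[[-0.0157 -0.2533 -0.4038  0.1185 -0.1089  0.1986 -0.1298 -0.1329  0.5605
  -0.3066 -0.2566  0.5718  0.0692  0.1562]
 [-0.0249  0.4579 -0.2977  0.3311  0.2979 -0.0335 -0.0682 -0.2708  0.3678
   0.2285 -0.4393 -0.0971 -0.0842 -0.3064]]
hole [[ 0.5107 -0.0401  0.035 ]]
post [ 0.6082  0.2824 -0.4172]
[[-0.1406 -0.0892 -0.3046  0.6052]
 [ 0.3073  0.298  -0.5689 -0.0805]]
post [ 0.6079  0.2834 -0.4032]
[[ 0.2495 -0.0334 -0.5858  0.2281 -0.1174 -0.1611  0.3706]
 [-0.2347  0.4204  0.2356  0.3545 -0.178  -0.1572 -0.308 ]]
post [ 0.6079  0.2831 -0.4082]
[[-0.4684 -0.3662 -0.4126  0.446   0.0942 -0.1424 -0.6179  0.1538 -0.2609
  -0.2623  0.3022]
 [ 0.4228  0.3013 -0.4918  0.1095 -0.3208  0.4096  0.2119  0.2593 -0.2684
  -0.1685 -0.4085]]
rack [ 0.4436  0.2841 -0.3125]
[[ 0.6666 -0.8131  0.5372 -0.6819 -0.3828  0.5696]
 [-0.0216 -0.0849  0.3478 -0.2085  0.1464 -0.1598]]
rack [ 0.4458  0.2876 -0.3036]
[[ 0.1592  0.0258 -0.1352  0.0313 -0.0869]
 [ 0.1269 -0.7763 -0.2575  0.0613  0.7973]]
rack [ 0.4439  0.2856 -0.31  ]
[[ 0.1873 -1.2698  0.0334 -1.1721 -0.7872  0.1515  0.0283 -0.0667 -0.1452
  -0.1058 -0.3192]
 [-0.1318 -0.19    0.2498 -0.347   0.0354 -0.2299 -0.5026 -1.5198 -0.8048
  -0.4903  0.0374]]
```

Call:
arm_command(increments=[{"tx": 15.6,"ty": 47.5,"wz": 1.034,"grip": 1},{"tx": 15.6,"ty": 47.5,"wz": 1.034,"grip": 1},{"tx": 15.6,"ty": 47.5,"wz": 1.034,"grip": 1},{"tx": 15.6,"ty": 47.5,"wz": 1.034,"grip": 1},{"tx": 15.6,"ty": 47.5,"wz": 1.034,"grip": 1},{"tx": 15.6,"ty": 47.5,"wz": 1.034,"grip": 1},{"tx": 15.6,"ty": 47.5,"wz": 1.034,"grip": 1},{"tx": 15.6,"ty": 47.5,"wz": 1.034,"grip": 1}])

```text
validation failed for argument at $.in...
```

Call:
arm_command(increments=[{"tx": 15.6,"ty": 47.5,"tz": 0,"wx": 0,"wy": 0,"wz": 1.034,"grip": 1.0},{"tx": 15.6,"ty": 47.5,"tz": 0,"wx": 0,"wy": 0,"wz": 1.034,"grip": 1.0}])

```text
time_s: 0.35
position: [0.2836, -0.4547, 0.2307]
eef_rot: [[0.709, 0.705, -0.001], [0.705, -0.709, 0.001], [0.0, -0.001, -1.0]]
contact_force: [1.6, 0.0, 0.5]
gripper_width: 0.0853
gripper_force: 0.0
```

Call:
arm_command(increments=[{"tx": 11.6,"ty": 35.5,"tz": 0,"wx": 0,"wy": 0,"wz": 0.654,"grip": 1.0},{"tx": 11.6,"ty": 35.5,"tz": 0,"wx": 0,"wy": 0,"wz": 0.654,"grip": 1.0},{"tx": 11.6,"ty": 35.5,"tz": 0,"wx": 0,"wy": 0,"wz": 0.654,"grip": 1.0},{"tx": 11.6,"ty": 35.5,"tz": 0,"wx": 0,"wy": 0,"wz": 0.654,"grip": 1.0},{"tx": 11.6,"ty": 35.5,"tz": 0,"wx": 0,"wy": 0,"wz": 0.654,"grip": 1.0},{"tx": 11.6,"ty": 35.5,"tz": 0,"wx": 0,"wy": 0,"wz": 0.654,"grip": 1.0}])

```text
time_s: 1.1
position: [0.3996, -0.0995, 0.2314]
eef_rot: [[0.14, 0.99, 0.0], [0.99, -0.14, -0.0], [-0.0, 0.0, -1.0]]
contact_force: [1.3, -0.8, 0.5]
gripper_width: 0.0853
gripper_force: 0.0
```

Now over the pin at (0.444, 0.2855).

Call:
arm_command(increments=[{"tx": 4.4,"ty": 38.5,"tz": 0,"wx": 0,"wy": 0,"wz": 0,"grip": 1.0},{"tx": 4.4,"ty": 38.5,"tz": 0,"wx": 0,"wy": 0,"wz": 0,"grip": 1.0},{"tx": 4.4,"ty": 38.5,"tz": 0,"wx": 0,"wy": 0,"wz": 0,"grip": 1.0},{"tx": 4.4,"ty": 38.5,"tz": 0,"wx": 0,"wy": 0,"wz": 0,"grip": 1.0},{"tx": 4.4,"ty": 38.5,"tz": 0,"wx": 0,"wy": 0,"wz": 0,"grip": 1.0},{"tx": 4.4,"ty": 38.5,"tz": 0,"wx": 0,"wy": 0,"wz": 0,"grip": 1.0},{"tx": 4.4,"ty": 38.5,"tz": 0,"wx": 0,"wy": 0,"wz": 0,"grip": 1.0},{"tx": 4.4,"ty": 38.5,"tz": 0,"wx": 0,"wy": 0,"wz": 0,"grip": 1.0}])

```text
time_s: 2.1
position: [0.4431, 0.2837, 0.2308]
eef_rot: [[0.138, 0.99, -0.001], [0.99, -0.138, -0.0], [-0.0, -0.001, -1.0]]
contact_force: [-0.5, -1.5, 0.5]
gripper_width: 0.0852
gripper_force: 0.0
```

Call:
arm_command(increments=[{"tx": 0,"ty": 0.1,"tz": -5,"wx": 0,"wy": 0,"wz": 0,"grip": 1.0},{"tx": 0,"ty": 0.1,"tz": -10,"wx": 0,"wy": 0,"wz": 0,"grip": 1.0},{"tx": 0,"ty": 0.1,"tz": -13,"wx": 0,"wy": 0,"wz": 0,"grip": 1.0},{"tx": 0,"ty": 0.1,"tz": -15.1,"wx": 0,"wy": 0,"wz": 0,"grip": 1.0},{"tx": 0,"ty": 0.1,"tz": -15.1,"wx": 0,"wy": 0,"wz": 0,"grip": 1.0}])

```text
time_s: 2.72
position: [0.4433, 0.2834, 0.0797]
eef_rot: [[0.141, 0.99, -0.001], [0.99, -0.141, -0.001], [-0.001, -0.001, -1.0]]
contact_force: [-0.9, 0.7, 0.5]
gripper_width: 0.0857
gripper_force: 0.0
```

```bash
python3 - <<'E'
from h import *
s=snap("scene","s1.png"); t=snap("top","t1.png")
cr=lambda im,x,y,w,h,k: cv2.resize(im[y:y+h,x:x+w],None,fx=k,fy=k,interpolation=cv2.INTER_CUBIC)
print(robot.read_state()['position'])
o=np.hstack([cr(s,310,190,80,100,5),cr(t,120,190,80,100,5)]); cv2.imwrite('pics/c.png',o[:,:,::-1])
E
```

```text
[0.44401182 0.28443394 0.08127551]
```

View pics/c.png

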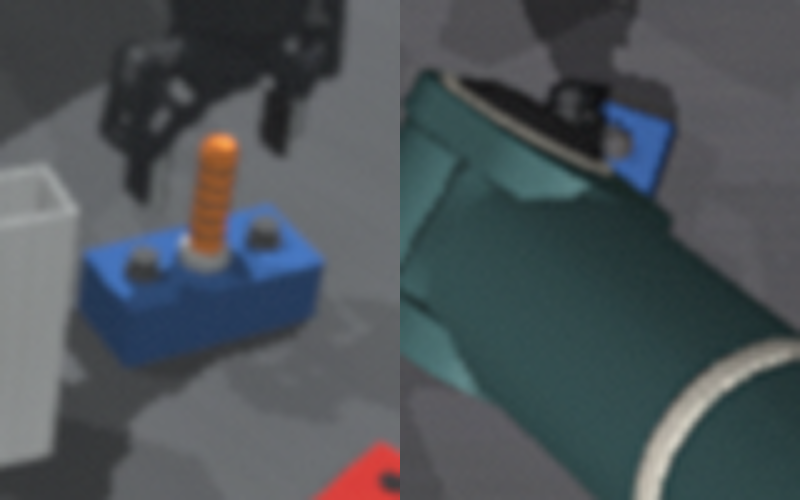

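Call:
arm_command(increments=[{"tx": 0,"ty": 0.1,"tz": 0,"wx": 0,"wy": 0,"wz": 0,"grip": 0.5},{"tx": 0,"ty": 0.1,"tz": 0,"wx": 0,"wy": 0,"wz": 0,"grip": 0},{"tx": 0,"ty": 0.1,"tz": 0,"wx": 0,"wy": 0,"wz": 0,"grip": 0},{"tx": 0,"ty": 0.1,"tz": 0,"wx": 0,"wy": 0,"wz": 0,"grip": 0},{"tx": 0,"ty": 0.1,"tz": 0,"wx": 0,"wy": 0,"wz": 0,"grip": 0},{"tx": 0,"ty": 0.1,"tz": 0,"wx": 0,"wy": 0,"wz": 0,"grip": 0}])

```text
time_s: 3.58
position: [0.4436, 0.2856, 0.0806]
eef_rot: [[0.14, 0.99, 0.0], [0.99, -0.14, 0.0], [0.0, 0.0, -1.0]]
contact_force: [-0.4, -0.3, 5.8]
gripper_width: 0.0187
gripper_force: 58.4
```

Call:
arm_command(increments=[{"tx": 0,"ty": 0,"tz": 5,"wx": 0,"wy": 0,"wz": 0,"grip": 0},{"tx": 0,"ty": 0,"tz": 10,"wx": 0,"wy": 0,"wz": 0,"grip": 0},{"tx": 0,"ty": -2,"tz": 15,"wx": 0,"wy": 0,"wz": 0,"grip": 0},{"tx": 1.5,"ty": -8,"tz": 15,"wx": 0,"wy": 0,"wz": 0,"grip": 0},{"tx": 3,"ty": -14,"tz": 15,"wx": 0,"wy": 0,"wz": 0,"grip": 0},{"tx": 4.5,"ty": -20,"tz": 15,"wx": 0,"wy": 0,"wz": 0,"grip": 0},{"tx": 6,"ty": -26,"tz": 15,"wx": 0,"wy": 0,"wz": 0,"grip": 0},{"tx": 6.7,"ty": -32,"tz": 15,"wx": 0,"wy": 0,"wz": 0,"grip": 0}])

```text
time_s: 4.58
position: [0.5106, -0.0365, 0.2303]
eef_rot: [[0.14, 0.99, 0.0], [0.99, -0.14, -0.0], [-0.0, 0.0, -1.0]]
contact_force: [1.2, 0.0, -1.1]
gripper_width: 0.0187
gripper_force: 59.8
```

Call:
arm_command(increments=[{"tx": 0,"ty": -0.5,"tz": -4,"wx": 0,"wy": 0,"wz": 0,"grip": 0},{"tx": 0,"ty": -0.5,"tz": -8,"wx": 0,"wy": 0,"wz": 0,"grip": 0},{"tx": 0,"ty": -0.5,"tz": -10,"wx": 0,"wy": 0,"wz": 0,"grip": 0},{"tx": 0,"ty": -0.5,"tz": -10,"wx": 0,"wy": 0,"wz": 0,"grip": 0}])

```text
time_s: 5.08
position: [0.5096, -0.0393, 0.1292]
eef_rot: [[0.139, 0.99, -0.003], [0.99, -0.139, 0.001], [0.0, -0.003, -1.0]]
contact_force: [-0.7, -0.7, -0.9]
gripper_width: 0.0185
gripper_force: 59.8
```

```bash
python3 - <<'E'
from h import *
s=snap("scene","s2.png"); t=snap("top","t2.png")
cr=lambda im,x,y,w,h,k: cv2.resize(im[y:y+h,x:x+w],None,fx=k,fy=k,interpolation=cv2.INTER_CUBIC)
print(robot.read_state()['position'])
cv2.imwrite('pics/d.png',cr(s,165,135,130,100,6)[:,:,::-1])
E
```

```text
[ 0.51073273 -0.03930004  0.1309704 ]
```

View pics/d.png

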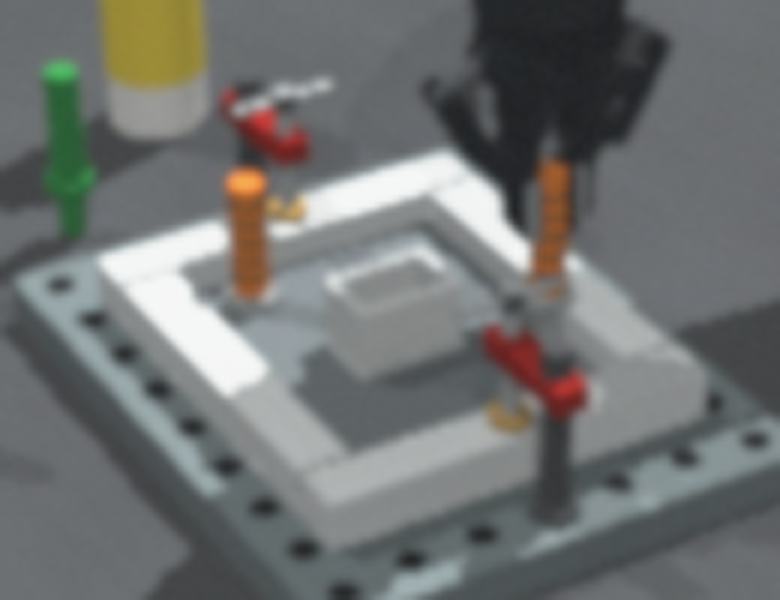

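```bash
python3 - <<'E'
from h import *
np.set_printoptions(precision=1,suppress=True)
p=[.5453,-.1204,-.1338]
c=lambda P:((proj("scene",P)-[165,135])+.5)*6-.5
print('set',c(W(p,[(45,-75,111),(45,-75,43)])))
print('stub',c(W(p,[(30,20,75),(30,-20,75),(-30,-20,75),(-30,20,75)])))
print('frame',c(W(p,[(110,130,55),(110,-130,55),(-110,-130,55),(-110,130,55)])))
print('plate',c(W(p,[(140,180,25),(140,-180,25)])))
h=W(p,[(-45,75,0)])[0]
for z in(.11,.097,.0855): print('pin',z,c([[h[0],h[1],z]]), c([[h[0]+.01,h[1],z]]),c([[h[0],h[1]+.01,z]]))
# orange measurement
im=cv2.imread('pics/s2.png'); hsv=cv2.cvtColor(im,cv2.COLOR_BGR2HSV)
m=cv2.inRange(hsv,(5,140,60),(18,255,255))
n,l,st,ce=cv2.connectedComponentsWithStats(m)
for i in range(1,n):
    if st[i,4]>30:
        print(st[i]); ys,xs=np.where(l==i)
        v=(ys-135+.5)*6-.5;u=(xs-165+.5)*6-.5
        for y in np.unique(ys): print(int((y-134.5)*6),round(u[ys==y].mean(),1),(ys==y).sum(),end=' | ')
        print()
E
```

```text
set [[247.7 182.2]
 [253.4 291.2]]
stub [[363.6 315.3]
 [325.6 279.7]
 [424.7 248. ]
 [463.8 282.4]]
frame [[332.8 505.1]
 [ 98.  259.7]
 [447.5 153.1]
 [709.7 369.8]]
plate [[330.6 631.4]
 [ 13.6 280.1]]
pin 0.11 [[545.6 265.2]] [[530.3 271.9]] [[558.4 273.4]]
pin 0.097 [[545.3 286.9]] [[530.1 293.7]] [[558.1 295.2]]
pin 0.0855 [[545. 306.]] [[530.  312.8]] [[557.8 314.3]]
[203 163   6  21  83]
171 248.5 3 | 177 248.5 5 | 183 245.5 6 | 189 245.5 6 | 195 245.5 6 | 201 248.5 5 | 207 248.5 5 | 213 248.5 5 | 219 245.5 4 | 225 248.5 3 | 231 248.5 3 | 237 248.5 3 | 243 248.5 3 | 249 248.5 3 | 255 248.5 3 | 261 248.5 3 | 267 251.5 4 | 273 251.5 4 | 279 251.5 4 | 285 248.5 3 | 291 251.5 2 | 
[255 162   5  18  65]
165 557.5 2 | 171 554.5 5 | 177 554.5 5 | 183 557.5 4 | 189 557.5 4 | 195 557.5 4 | 201 557.5 4 | 207 557.5 4 | 213 557.5 4 | 219 557.5 4 | 225 557.5 4 | 231 554.5 3 | 237 554.5 3 | 243 554.5 3 | 249 548.5 3 | 255 548.5 3 | 261 548.5 3 | 267 548.5 3 |
```

```bash
python3 - <<'E'
from h import *
im=cv2.imread('pics/s2.png').astype(float); d=np.clip((im[:,:,2]-im[:,:,0])/(im.sum(2)+30)-.08,0,None)
for nm,x0,x1,y0,y1 in(('set',198,214,164,184),('held',248,266,160,184)):
    print(nm)
    for y in range(y0,y1):
        w=d[y,x0:x1]; xs=np.arange(x0,x1); 
        if w.sum()<.2: continue
        m=w.max()/2; i=np.where(w>m)[0]; a,b=i[0],i[-1]
        l=x0+a-(w[a]-m)/(w[a]-w[a-1]) if a else x0; r=x0+b+(w[b]-m)/(w[b]-w[b+1]) if b<len(w)-1 else x1
        print(y,'c %.2f l %.2f r %.2f'%((w*xs).sum()/w.sum(),l,r))
p=[.5453,-.1204,-.1338]
print(proj("scene",W(p,[(45,-75,111),(45,-75,43),(-45,75,140),(-45,75,97)])))
cv2.imwrite('pics/e.png',cv2.resize(cv2.imread('pics/s2.png')[150:205,230:290],None,fx=10,fy=10,interpolation=cv2.INTER_CUBIC))
E
```

```text
set
164 c 205.76 l 202.85 r 208.52
165 c 205.60 l 202.40 r 208.75
166 c 205.55 l 202.50 r 208.58
167 c 205.70 l 202.88 r 208.41
168 c 206.21 l 203.28 r 208.49
169 c 206.97 l 203.44 r 208.98
170 c 207.33 l 203.41 r 208.75
171 c 206.31 l 203.62 r 208.14
172 c 205.90 l 203.81 r 207.89
173 c 205.96 l 203.83 r 208.05
174 c 205.97 l 203.90 r 208.04
175 c 206.11 l 203.98 r 208.24
176 c 206.20 l 203.96 r 208.40
177 c 206.13 l 203.94 r 208.28
178 c 206.15 l 203.89 r 208.32
179 c 206.34 l 203.96 r 208.64
180 c 206.42 l 204.16 r 208.66
181 c 206.39 l 204.26 r 208.52
182 c 206.24 l 204.29 r 208.23
183 c 206.12 l 204.51 r 207.74
held
162 c 256.92 l 254.79 r 259.20
163 c 256.79 l 254.40 r 259.31
164 c 256.94 l 254.58 r 259.41
165 c 257.17 l 254.98 r 259.37
166 c 257.19 l 255.25 r 259.30
167 c 257.22 l 255.33 r 259.27
168 c 257.31 l 255.43 r 259.34
169 c 257.31 l 255.42 r 259.36
170 c 257.23 l 255.30 r 259.33
171 c 257.27 l 255.37 r 259.34
172 c 257.25 l 255.34 r 259.33
173 c 257.11 l 255.27 r 259.07
174 c 256.93 l 255.15 r 258.69
175 c 256.65 l 254.69 r 258.55
176 c 256.18 l 254.34 r 258.14
177 c 255.91 l 254.21 r 257.60
178 c 255.80 l 253.97 r 257.57
179 c 255.80 l 253.91 r 257.60
180 c 255.62 l 253.77 r 257.34
[[205.87254893 164.94288504]
 [206.82448676 183.11780955]
 [255.61846168 170.25942453]
 [255.46342809 182.40661493]]
```

View pics/e.png

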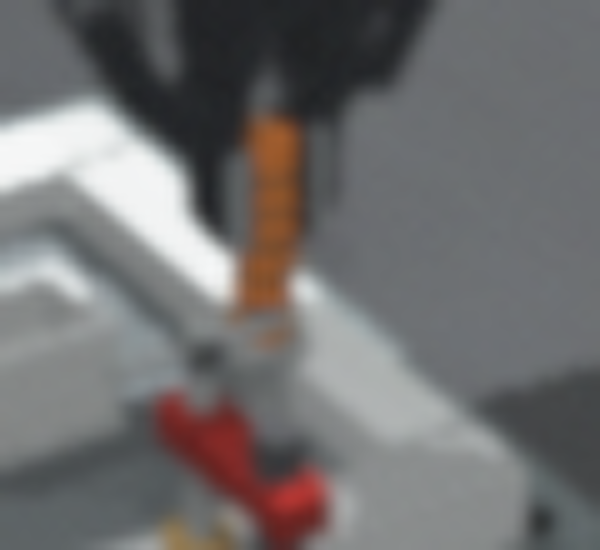

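Call:
arm_command(increments=[{"tx": 0.05,"ty": -0.15,"tz": -1.5,"wx": 0,"wy": 0,"wz": 0,"grip": 0},{"tx": 0.05,"ty": -0.15,"tz": -2.2,"wx": 0,"wy": 0,"wz": 0,"grip": 0},{"tx": 0.05,"ty": -0.15,"tz": -2.6,"wx": 0,"wy": 0,"wz": 0,"grip": 0},{"tx": 0.05,"ty": -0.15,"tz": -2.8,"wx": 0,"wy": 0,"wz": 0,"grip": 0}])

```text
time_s: 5.68
position: [0.5109, -0.0409, 0.1021]
eef_rot: [[0.139, 0.99, -0.0], [0.99, -0.139, 0.0], [0.0, -0.0, -1.0]]
contact_force: [0.0, -0.3, -1.2]
gripper_width: 0.0186
gripper_force: 59.8
```

Call:
arm_command(increments=[{"tx": 0,"ty": 0,"tz": -0.4,"wx": 0,"wy": 0,"wz": 0,"grip": 0},{"tx": 0,"ty": 0,"tz": -0.8,"wx": 0,"wy": 0,"wz": 0,"grip": 0},{"tx": 0,"ty": 0,"tz": -0.8,"wx": 0,"wy": 0,"wz": 0,"grip": 0}])

```text
time_s: 6.05
position: [0.5108, -0.0409, 0.094]
eef_rot: [[0.139, 0.99, -0.001], [0.99, -0.139, 0.0], [-0.0, -0.001, -1.0]]
contact_force: [0.4, 0.3, -0.4]
gripper_width: 0.0184
gripper_force: 59.8
```

Call:
arm_command(increments=[{"tx": 0,"ty": 0,"tz": -0.5,"wx": 0,"wy": 0,"wz": 0,"grip": 0},{"tx": 0,"ty": 0,"tz": -1.0,"wx": 0,"wy": 0,"wz": 0,"grip": 0},{"tx": 0,"ty": 0,"tz": -1.4,"wx": 0,"wy": 0,"wz": 0,"grip": 0},{"tx": 0,"ty": 0,"tz": -1.6,"wx": 0,"wy": 0,"wz": 0,"grip": 0},{"tx": 0,"ty": 0,"tz": -1.6,"wx": 0,"wy": 0,"wz": 0,"grip": 0}])

```text
time_s: 6.68
position: [0.5109, -0.0409, 0.0781]
eef_rot: [[0.139, 0.99, -0.0], [0.99, -0.139, 0.0], [0.0, -0.0, -1.0]]
contact_force: [-0.2, 0.6, -1.3]
gripper_width: 0.0185
gripper_force: 59.8
```

Call:
arm_command(increments=[{"tx": 0,"ty": 0,"tz": -0.25,"wx": 0,"wy": 0,"wz": 0,"grip": 0},{"tx": 0,"ty": 0,"tz": -0.25,"wx": 0,"wy": 0,"wz": 0,"grip": 0.6},{"tx": 0,"ty": 0,"tz": -0.25,"wx": 0,"wy": 0,"wz": 0,"grip": 0.6},{"tx": 0,"ty": 0,"tz": -0.25,"wx": 0,"wy": 0,"wz": 0,"grip": 0.6},{"tx": 0,"ty": 0,"tz": -0.25,"wx": 0,"wy": 0,"wz": 0,"grip": 0.6}])

```text
time_s: 7.3
position: [0.511, -0.041, 0.0758]
eef_rot: [[0.14, 0.99, 0.0], [0.99, -0.14, -0.0], [-0.0, 0.0, -1.0]]
contact_force: [0.8, 0.6, 0.1]
gripper_width: 0.0513
gripper_force: 0.0
```

Call:
arm_command(increments=[{"tx": 0,"ty": 0,"tz": 3,"wx": 0,"wy": 0,"wz": 0,"grip": 0.7},{"tx": 0,"ty": 0,"tz": 8,"wx": 0,"wy": 0,"wz": 0,"grip": 1},{"tx": 0,"ty": 0,"tz": 14,"wx": 0,"wy": 0,"wz": 0,"grip": 1},{"tx": 0,"ty": 3,"tz": 20,"wx": 0,"wy": 0,"wz": 0.1,"grip": 1},{"tx": 1,"ty": 9,"tz": 23,"wx": 0,"wy": 0,"wz": 0.25,"grip": 1},{"tx": 2,"ty": 15,"tz": 23,"wx": 0,"wy": 0,"wz": 0.4,"grip": 1},{"tx": 4,"ty": 21,"tz": 23,"wx": 0,"wy": 0,"wz": 0.55,"grip": 1},{"tx": 4,"ty": 21,"tz": 23,"wx": 0,"wy": 0,"wz": 0.55,"grip": 1}])

```text
time_s: 8.3
position: [0.5505, 0.1735, 0.3056]
eef_rot: [[-0.406, 0.914, -0.001], [0.914, 0.406, 0.002], [0.002, 0.0, -1.0]]
contact_force: [-0.8, 0.2, -0.1]
gripper_width: 0.0852
gripper_force: 0.0
```

```bash
python3 - <<'E'
from h import *
s=snap("scene","s3.png"); t=snap("top","t3.png")
cr=lambda im,x,y,w,h,k: cv2.resize(im[y:y+h,x:x+w],None,fx=k,fy=k,interpolation=cv2.INTER_CUBIC)
print(robot.read_state()['position'])
o=np.hstack([cr(s,180,140,100,75,4),cr(t,215,140,100,75,4)]); cv2.imwrite('pics/f.png',o[:,:,::-1])
c=lambda P:((proj("scene",P)-[180,140])+.5)*4-.5
print(c(W([.5453,-.1204,-.1338],[(-45,75,111),(-45,75,43)])))
c=lambda P:((proj("top",P)-[215,140])+.5)*4-.5+[400,0]
print(c(W([.5453,-.1204,-.1338],[(-45,75,111),(-45,75,43)])))
E
```

```text
[0.55072284 0.16992687 0.30539322]
[[303.55342708 155.47841357]
 [302.60248615 229.98653019]]
[[596.14738437 271.65663223]
 [592.55716046 273.70688558]]
```

View pics/f.png

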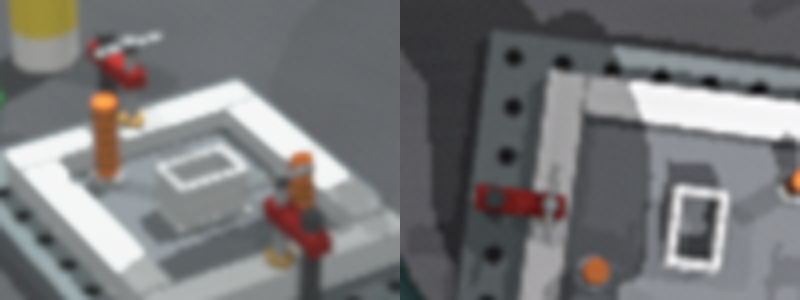

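Call:
arm_command(increments=[{"tx": 3,"ty": 5.5,"tz": 0,"wx": 0,"wy": 0,"wz": 0.18,"grip": 1},{"tx": 5.7,"ty": 11.2,"tz": 0,"wx": 0,"wy": 0,"wz": 0.36,"grip": 1},{"tx": 5.7,"ty": 11.2,"tz": 0,"wx": 0,"wy": 0,"wz": 0.54,"grip": 1},{"tx": 5.7,"ty": 11.2,"tz": -5,"wx": 0,"wy": 0,"wz": 0.745,"grip": 1},{"tx": 5.7,"ty": 11.2,"tz": -10,"wx": 0,"wy": 0,"wz": 0.745,"grip": 1},{"tx": 5.7,"ty": 11.2,"tz": -12,"wx": 0,"wy": 0,"wz": 0.745,"grip": 1},{"tx": 5.7,"ty": 11.2,"tz": -12,"wx": 0,"wy": 0,"wz": 0.745,"grip": 1}])

```text
time_s: 9.28
position: [0.6081, 0.28, 0.1857]
eef_rot: [[-0.914, 0.406, -0.001], [0.406, 0.914, -0.001], [0.0, -0.001, -1.0]]
contact_force: [0.6, 0.9, 0.8]
gripper_width: 0.0855
gripper_force: 0.0
```

```bash
python3 - <<'E'
from h import *
np.set_printoptions(precision=4,suppress=True)
st=robot.read_state(); print(st['position'],st['qpos'],np.arctan2(st['eef_rot'][1,1],st['eef_rot'][0,1]))
s=snap("scene","s4.png")
cr=lambda im,x,y,w,h,k: cv2.resize(im[y:y+h,x:x+w],None,fx=k,fy=k,interpolation=cv2.INTER_CUBIC)
cv2.imwrite('pics/g.png',cr(s,255,150,120,100,6)[:,:,::-1])
# stub check with unobstructed t3 crop
uv=px(np.array([(673,186),(728,192),(719,271),(666,264)])-[400,0],(215,140),4)
F=[(30,20,75),(30,-20,75),(-30,-20,75),(-30,20,75)]
p,r=fit([("top",F,uv)],[.545,-.12,-.13]);print(p);print(r.T)
E
```

```text
[0.6081 0.28   0.1857] [ 0.1248  0.7238 -0.9372  1.5115  0.6053  1.2175  0.2469] 1.1530191949659196
[ 0.5449 -0.1198 -0.116 ]
[[ 0.5113 -0.4792 -0.239   0.213 ]
 [ 0.2547  0.1887 -0.3876 -0.0674]]
```

View pics/g.png

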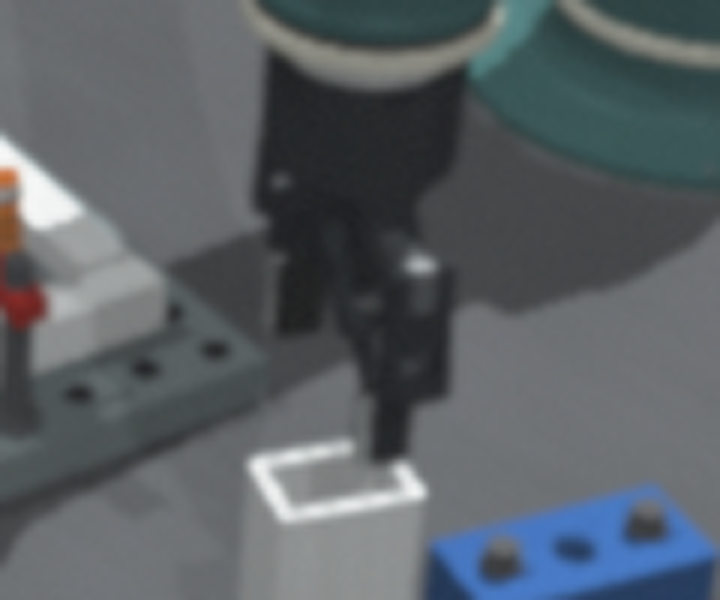

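```bash
python3 - <<'E'
from h import *
np.set_printoptions(precision=1,suppress=True)
c=lambda P:((proj("scene",P)-[255,150])+.5)*6-.5
t=np.array([.6081,.2815,0]);d=np.array([.406,.914,0]); e=np.array([.914,-.406,0])
for z in (.186,.199,.205):
  for sg in(1,-1):
    for w in(.011,-.011):
      print(z,sg,c([t+sg*d*.0425+e*w+[0,0,z]]),c([t+sg*d*.057+e*w+[0,0,z]]))
print(c(W([.6079,.2831,-.4082],[(30,20,160),(30,-20,160),(-30,-20,160),(-30,20,160)])))
E
```

```text
0.186 1 [[352.9 492.6]] [[367.  515.1]]
0.186 1 [[405.4 483.4]] [[419.9 505.7]]
0.186 -1 [[275.9 369.5]] [[263.6 349.9]]
0.186 -1 [[325.8 361.3]] [[313.1 341.8]]
0.199 1 [[355.5 466.2]] [[369.6 488.5]]
0.199 1 [[408.2 457. ]] [[422.9 479.1]]
0.199 -1 [[277.9 343.8]] [[265.5 324.3]]
0.199 -1 [[328.  335.6]] [[315.2 316.3]]
0.205 1 [[356.6 453.9]] [[370.9 476.1]]
0.205 1 [[409.6 444.7]] [[424.3 466.8]]
0.205 -1 [[278.8 331.8]] [[266.3 312.4]]
0.205 -1 [[329.1 323.7]] [[316.2 304.4]]
[[286.4 520.2]
 [250.7 461.2]
 [386.5 437. ]
 [425.4 494.5]]
```

Call:
arm_command(increments=[{"tx": 0,"ty": 0.2,"tz": -3,"wx": 0,"wy": 0,"wz": 0.01,"grip": 1},{"tx": 0,"ty": 0.2,"tz": -6,"wx": 0,"wy": 0,"wz": 0.01,"grip": 1},{"tx": 0,"ty": 0.2,"tz": -8,"wx": 0,"wy": 0,"wz": 0.01,"grip": 1},{"tx": 0,"ty": 0.2,"tz": -8,"wx": 0,"wy": 0,"wz": 0.01,"grip": 1},{"tx": 0,"ty": 0.2,"tz": -8,"wx": 0,"wy": 0,"wz": 0.01,"grip": 0.6},{"tx": 0,"ty": 0.2,"tz": -8,"wx": 0,"wy": 0,"wz": 0.01,"grip": 0.2},{"tx": 0,"ty": 0.2,"tz": -8,"wx": 0,"wy": 0,"wz": 0.01,"grip": 0},{"tx": 0,"ty": 0.2,"tz": -8,"wx": 0,"wy": 0,"wz": 0.01,"grip": 0}])

```text
time_s: 10.32
position: [0.6084, 0.2834, 0.1068]
eef_rot: [[-0.919, 0.395, 0.001], [0.395, 0.919, 0.001], [-0.001, 0.001, -1.0]]
contact_force: [0.4, -0.5, 7.2]
gripper_width: 0.0397
gripper_force: 50.5
```

Call:
arm_command(increments=[{"tx": 0,"ty": 0,"tz": 0,"wx": 0,"wy": 0,"wz": 0,"grip": 0},{"tx": 0,"ty": 0,"tz": 0,"wx": 0,"wy": 0,"wz": 0,"grip": 0},{"tx": 0,"ty": 0,"tz": 0,"wx": 0,"wy": 0,"wz": 0,"grip": 0}])

```text
time_s: 10.7
position: [0.6084, 0.2834, 0.1068]
eef_rot: [[-0.919, 0.395, 0.001], [0.395, 0.919, 0.001], [-0.001, 0.001, -1.0]]
contact_force: [-0.8, -0.3, 8.2]
gripper_width: 0.0394
gripper_force: 50.5
```

```bash
python3 - <<'E'
from h import *
np.set_printoptions(precision=4,suppress=True)
st=robot.read_state(); print(st['position'],st['qpos'],np.arctan2(st['eef_rot'][1,1],st['eef_rot'][0,1]),st['eef_rot'][:,2])
E
```

```text
[0.6084 0.2834 0.1068] [ 0.0936  0.8064 -0.885   1.5652  0.6781  1.0992  0.2066] 1.1649867103375733 [ 0.0014  0.0006 -1.    ]
```

Call:
arm_command(increments=[{"tx": 0,"ty": 0,"tz": 2,"wx": 0,"wy": 0,"wz": 0,"grip": 0},{"tx": 0,"ty": 0,"tz": 6,"wx": 0,"wy": 0,"wz": 0,"grip": 0},{"tx": 0,"ty": 0,"tz": 10,"wx": 0,"wy": 0,"wz": 0,"grip": 0},{"tx": 0,"ty": 0,"tz": 14,"wx": 0,"wy": 0,"wz": 0,"grip": 0},{"tx": 0,"ty": 0,"tz": 17,"wx": 0,"wy": 0,"wz": 0,"grip": 0},{"tx": 0,"ty": 0,"tz": 18,"wx": 0,"wy": 0,"wz": 0,"grip": 0}])

```text
time_s: 11.45
position: [0.6079, 0.2835, 0.2883]
eef_rot: [[-0.919, 0.394, 0.002], [0.394, 0.919, 0.001], [-0.002, 0.002, -1.0]]
contact_force: [0.4, -0.6, -3.7]
gripper_width: 0.0396
gripper_force: 50.9
```

Call:
arm_command(increments=[{"tx": -0.5,"ty": -3,"tz": 0,"wx": 0,"wy": 0,"wz": 0.03,"grip": 0},{"tx": -1.4,"ty": -9,"tz": 0,"wx": 0,"wy": 0,"wz": 0.07,"grip": 0},{"tx": -2.3,"ty": -15,"tz": 0,"wx": 0,"wy": 0,"wz": 0.12,"grip": 0},{"tx": -3.3,"ty": -21,"tz": 0,"wx": 0,"wy": 0,"wz": 0.17,"grip": 0},{"tx": -4.2,"ty": -27,"tz": 0,"wx": 0,"wy": 0,"wz": 0.21,"grip": 0},{"tx": -5.2,"ty": -33,"tz": 0,"wx": 0,"wy": 0,"wz": 0.25,"grip": 0},{"tx": -6,"ty": -38,"tz": 0,"wx": 0,"wy": 0,"wz": 0.272,"grip": 0},{"tx": -6.3,"ty": -40.3,"tz": 0,"wx": 0,"wy": 0,"wz": 0.272,"grip": 0}])

```text
time_s: 12.45
position: [0.5438, -0.1234, 0.285]
eef_rot: [[-0.991, 0.137, -0.002], [0.137, 0.991, -0.0], [0.001, -0.001, -1.0]]
contact_force: [-0.2, 1.0, -1.8]
gripper_width: 0.0395
gripper_force: 51.4
```

Call:
arm_command(increments=[{"tx": 0,"ty": 0,"tz": -2,"wx": 0,"wy": 0,"wz": 0,"grip": 0},{"tx": 0,"ty": 0,"tz": -4,"wx": 0,"wy": 0,"wz": 0,"grip": 0},{"tx": 0,"ty": 0,"tz": -6,"wx": 0,"wy": 0,"wz": 0,"grip": 0},{"tx": 0,"ty": 0,"tz": -7,"wx": 0,"wy": 0,"wz": 0,"grip": 0},{"tx": 0,"ty": 0,"tz": -7,"wx": 0,"wy": 0,"wz": 0,"grip": 0}])

```text
time_s: 13.08
position: [0.5448, -0.1194, 0.2151]
eef_rot: [[-0.991, 0.133, -0.001], [0.133, 0.991, 0.0], [0.001, 0.0, -1.0]]
contact_force: [0.6, -0.1, -2.2]
gripper_width: 0.0396
gripper_force: 51.2
```

```bash
python3 - <<'E'
from h import *
np.set_printoptions(precision=4,suppress=True)
st=robot.read_state(); print(st['position'],st['qpos'],np.arctan2(st['eef_rot'][1,1],st['eef_rot'][0,1]),st['eef_rot'][:,2])
s=snap("scene","s5.png"); t=snap("top","t5.png")
cr=lambda im,x,y,w,h,k: cv2.resize(im[y:y+h,x:x+w],None,fx=k,fy=k,interpolation=cv2.INTER_CUBIC)
cv2.imwrite('pics/k.png',cr(s,190,120,95,85,7)[:,:,::-1])
E
```

```text
[ 0.5448 -0.1194  0.2151] [ 0.9834  0.5394 -1.0968  1.7746  0.5221  1.1565  1.1614] 1.437902757981317 [-0.0009  0.0005 -1.    ]
```

View pics/k.png

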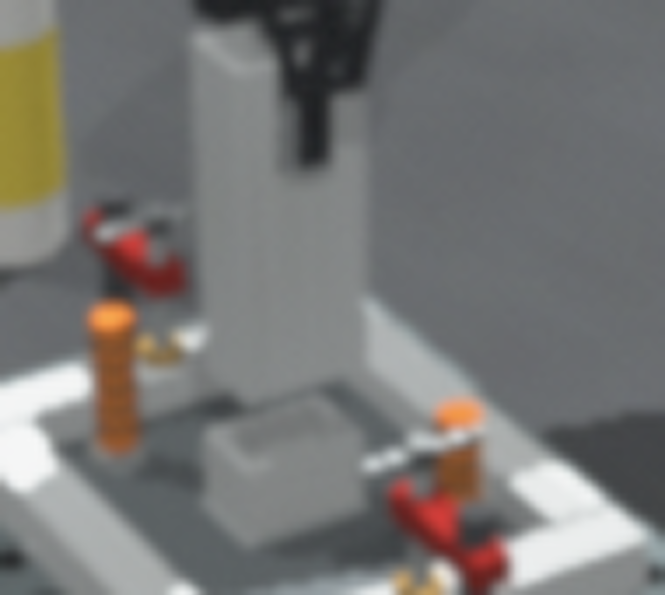

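Call:
arm_command(increments=[{"tx": 0.05,"ty": -0.05,"tz": -0.8,"wx": 0,"wy": 0,"wz": 0,"grip": 0},{"tx": 0.05,"ty": -0.05,"tz": -1.4,"wx": 0,"wy": 0,"wz": 0,"grip": 0},{"tx": 0.05,"ty": -0.05,"tz": -1.8,"wx": 0,"wy": 0,"wz": 0,"grip": 0},{"tx": 0.05,"ty": -0.05,"tz": -2.0,"wx": 0,"wy": 0,"wz": 0,"grip": 0},{"tx": 0.05,"ty": -0.05,"tz": -2.0,"wx": 0,"wy": 0,"wz": 0,"grip": 0}])

```text
time_s: 13.8
position: [0.5454, -0.1204, 0.1957]
eef_rot: [[-0.991, 0.133, -0.0], [0.133, 0.991, 0.0], [0.0, 0.0, -1.0]]
contact_force: [-0.3, -0.3, -2.1]
gripper_width: 0.0392
gripper_force: 51.2
```

```bash
python3 - <<'E'
from h import *
np.set_printoptions(precision=4,suppress=True)
for i in range(4):
    s=snap("scene","s6.png"); print(robot.read_state()['position'])
cr=lambda im,x,y,w,h,k: cv2.resize(im[y:y+h,x:x+w],None,fx=k,fy=k,interpolation=cv2.INTER_CUBIC)
cv2.imwrite('pics/l.png',cr(s,205,150,50,50,11)[:,:,::-1])
c=lambda P:((proj("scene",P)-[205,150])+.5)*11-.5
for z in(75,88): print(c(W([.5453,-.1204,-.1338],[(30,-20,z),(30,20,z),(-30,20,z)])))
E
```

```text
[ 0.5455 -0.1204  0.1958]
[ 0.5455 -0.1204  0.1959]
[ 0.5455 -0.1204  0.1959]
[ 0.5455 -0.1204  0.1959]
[[157.394  348.2154]
 [226.9456 413.4724]
 [410.6367 353.1367]]
[[155.9905 309.4131]
 [225.8498 374.2579]
 [410.4265 314.3108]]
```

View pics/l.png

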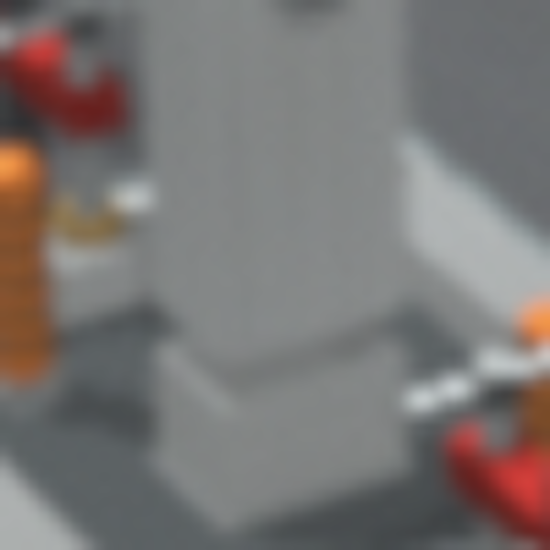

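Call:
arm_command(increments=[{"tx": 0,"ty": 0,"tz": -0.4,"wx": 0,"wy": 0,"wz": 0,"grip": 0},{"tx": 0,"ty": 0,"tz": -0.7,"wx": 0,"wy": 0,"wz": 0,"grip": 0},{"tx": 0,"ty": 0,"tz": -0.85,"wx": 0,"wy": 0,"wz": 0,"grip": 0},{"tx": 0,"ty": 0,"tz": -0.85,"wx": 0,"wy": 0,"wz": 0,"grip": 0},{"tx": 0,"ty": 0,"tz": -0.85,"wx": 0,"wy": 0,"wz": 0,"grip": 0},{"tx": 0,"ty": 0,"tz": -0.85,"wx": 0,"wy": 0,"wz": 0,"grip": 0}])

```text
time_s: 14.75
position: [0.5455, -0.1204, 0.1873]
eef_rot: [[-0.991, 0.133, 0.0], [0.133, 0.991, -0.0], [-0.0, -0.0, -1.0]]
contact_force: [0.9, -0.4, -2.4]
gripper_width: 0.0394
gripper_force: 51.2
```

```bash
python3 - <<'E'
from h import *
np.set_printoptions(precision=4,suppress=True)
for i in range(4): s=snap("scene","s7.png")
st=robot.read_state(); print(st['position'],st['contact_force'],np.abs(st['joint_vel']).max())
c=lambda im:im[:,:]
a=cv2.imread('pics/s6.png')[150:200,205:255];b=cv2.imread('pics/s7.png')[150:200,205:255]
# vertical profile at near edge columns: gap size
for x in(15,24,30):print(a[25:45,x].mean(1).round(),b[25:45,x].mean(1).round())
E
```

```text
[ 0.5454 -0.1204  0.1873] [ 0.3095 -0.5615 -2.5635] 0.001382006770321395
[133. 132. 127. 116. 104. 110. 131. 141. 138. 131. 128. 128. 126. 126.
 126. 128. 131. 131. 122. 110.] [132. 132. 131. 131. 131. 130. 133. 137. 135. 132. 127. 127. 126. 125.
 127. 127. 131. 131. 123. 110.]
[136. 135. 135. 136. 136. 135. 131. 124. 120. 122. 128. 132. 134. 133.
 133. 132. 132. 131. 130. 130.] [134. 135. 135. 135. 135. 135. 136. 136. 134. 128. 127. 131. 133. 133.
 132. 133. 132. 131. 131. 130.]
[137. 136. 137. 135. 132. 123. 116. 119. 128. 132. 134. 133. 132. 133.
 133. 132. 130. 130. 125. 114.] [134. 135. 136. 136. 135. 136. 134. 130. 129. 132. 134. 133. 133. 132.
 132. 132. 131. 131. 126. 114.]
```

```bash
python3 -c "
from bench import robot
print(robot.job_done())"
```

```text
the job is handed in; nothing more can be done
None
```

The job is handed in, with no verdict returned. The loose pin is home in the free hole and released, and the post is gripped upright over the stub, sides flush by my measurements, with a gap of about 5 mm and no sign of contact in the force reading.

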